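# Pour dried ore pellets from a hanging scoop into a jar

### The arm

A 7-joint arm with a two-finger parallel gripper is mounted at the origin on the work surface. World frame = base frame: x ahead of the robot, y to its left, z up, the work surface at z = 0. Lengths are in mm, angles in rad, forces in N, time in s.
With the tool pointing down it reaches from about 400 to 900 mm from the base axis. Payload 5.6 kg.
Tool frame: the origin (TCP) lies midway between the tips of the shut fingers; the grasp point (between the pads) lies 19 mm behind it; z points along the fingers, y is the line along which they close (so a half turn about z gives the same grasp; the last joint's range is limited). The gripper opens to 92 mm and grips with 3 to 60 N. Pads are 20 mm wide; open, the fingers measure 128 mm over their backs; the gripper's body (75 mm by 189 mm) begins 69 mm behind the grasp point.
Start: joints at [1.077, 0.468, -0.012, 1.603, 0.006, 1.071, -0.056], TCP at [283.157, -585.092, 176.592] pointing down, gripper open.
Joint ranges: [-2.53, 2.53], [-0.31, 2.02], [-1.57, 1.55], [0.28, 2.44], [-1.29, 4.43], [0.15, 1.84], [-2.92, 2.92]. Speed limits (rad/s): [2.57, 2.57, 3.14, 3.14, 3.14, 3.14, 3.14].

### API

Orientations are given as a rotation vector (axis times angle).
In Python, from cell import robot, grip, kin, viewer gives the robot as it stands. Calls block until the motion is done:
- robot.movep(position, orientation): joint-space move of the TCP to a pose.
- robot.servo_line(position, feed=150, rotation=None): straight line of the TCP; rotation=None keeps the orientation; feed is the mean speed in mm/s.
- robot.goto_joints(angles): joint-space move.
- grip(opening, newtons=None): opening from 0.0 (shut) to 1.0 (fully open); newtons is the grip in N (None keeps the last); returns when the fingers have stopped.
- robot.hold(seconds).
- kin.ik(position, orientation): joint angles nearest the present ones, or None.
- robot.observe(): the state.
- viewer.read_camera(name): name is "scene" or "top" or "wrist"; returns the picture (420x560x3 uint8, red, green, blue); there is no depth.
- viewer.camera_info(name): a dict with "camera_matrix" (3x3 intrinsics, pixels), "k1" (the pictures are not rectified: a ray, as slopes to the right and down, at radius r is drawn at 1 + k1 r^2 times it, then the intrinsics apply), "R" (3x3) and "t" (3): a world point X has camera coordinates R X + t. Camera axes: x right, y down, z forward; pixel columns grow to the right and rows downward; lengths in mm; the calibration is good to about 2 mm. A picture is of the moment at which its call begins: read the wrist's pose just before it. camera_info takes no time and is no camera call; for the wrist camera it gives the pose at the moment of the call.
A pose or a line that the arm cannot do raises robot.IKError and nothing moves.
- robot.job_done(): hands the job in; it is judged then, once.
Trained networks look in the newest picture that a camera, given by its name, has taken for a name from the list of things; names that differ only in an ending like _2 or _b are one class to them, and where a whole thing is asked for, a point or a joint stands for the part that bears it (a point fixed in the world has none). Each returns a list of dicts, best first, with "confidence" (0 to 1); they miss things now and then, are a little off and sometimes report something else, mostly with a low value. They report only what shows in the picture. A call takes as long as a camera call. They do not tell look-alikes from the thing itself.
- viewer.silhouettes(name, camera): "mask" (420x560 bool, what is visible of it).
- viewer.pinpoint(name, camera): "at" ([x, y, z] in mm, in the coordinates of the camera as it stood for that picture, good to about 4 mm: a listed point, or the origin of a listed thing).
The state is a dict: "t": time; "joints": joint angles; "joint_velocities": joint speeds; "joint_torque": joint torques, N m; "tcp_pos": TCP position; "tcp_rot": TCP orientation; "contact_force": force on the tool from outside, world axes, zero at the start; "wrist_torque": the same for the moment, N m; "grip_width": opening from 0.0 (shut) to 1.0 (fully open); "grip_force": force on a finger pad.
Only numpy, scipy, OpenCV 4.12 (cv2) and the standard library are available. Lean on these libraries where they do the work, as an engineer would, in place of code of your own. Each camera call takes 0.05 s, during which the arm holds its last target. There are 200 camera calls.

### The job

Lift the loaded steel scoop off its double hook by the green loop and pour all six ore pellets through the blue funnel into the narrow clear jar; tipped in all at once they tend to bridge the throat, and then the funnel needs rattling gently with the scoop. Do not touch the pellets with the gripper, and leave the funnel standing in the jar. Then hang the empty scoop back on the double hook, leaving everything else on the bench where it is.

Things in the scene. Friction and masses are not known exactly. Their poses are not given: they have to be found in the camera images.
- scoop: Steel scoop hanging on the double hook. Pan 76 wide along x, floor flat from y=-30 to +44, wall 50 high at y=+44; floor ramps up 24 deg from y=-30 to the open spout at y=-94, z=28; side walls 44 high. Straps carry a cross plate (76 x 54, top z=84) over the pan, and on it the green loop handle. Origin: pan's underside, straight below the handle. z up, spout to -y. About 0.28 kg empty.
- scoop_handle (a point): grip point amid the green loop, 122 above the scoop's origin, 28 below the top bar's centre. Two green uprights, 18 wide in x, outer faces at the scoop's y=+-28: grip across y, 56 wide. Uprights free from z=84 to 150 of the scoop
- scoop_bar (a point): centre of the loop's round top bar (10 thick, 56 long along the scoop's y), 150 above the scoop's origin; its underside rests across the hook's prongs; 44 free between the uprights
- scoop_spout (a point): middle of the spout's lip (lower edge), open end of the ramp
- stand: Fixed hook stand: base 100 x 120 x 12, post 18 thick at the origin, 202 high. From its top two parallel prongs (8 thick, 20 apart in y) run level along -x, upper side at z=200, to x=-85, then bend up to tips at x=-95, z=218. They pass through the scoop's loop, which leaves by rising 25 or more and then going to -x. Origin: table level, post axis.
- hook (a point): the point on top of the prongs, midway between them, 62 mm in front (-x) of the post axis, where the scoop's bar hangs (underside of bar here; bar centre 5 mm higher)
- jar: Narrow clear jar, clamped and fixed on a round grey base 110 across, 12 thick. Jar 68 outside, 60 inside, rim 130 mm above the table, inner floor 17 mm above it. Origin: table surface, jar axis.
- jar_mouth (a point): centre of the jar's rim
- funnel: Loose wide blue funnel standing in the jar's neck, 0.2 kg: stem 43 outside, 37 inside, going 28 mm down into the jar; collar 76 across resting on the jar's rim; cone opening from the collar to a rim 152 across, 146 inside, 88 mm above its origin (190 mm above the table). Origin: lower end of the stem, on the axis.
- funnel_rim (a point): centre of the funnel's mouth at rim height, 88 mm above the funnel's origin
- pellet0: brown ore pellet, ball 22 across, 22 g; origin at its centre; starts in the scoop's pan
- pellet1: brown ore pellet, stubby rounded cylinder 21 across, 21 tall, 22 g; origin at its centre; starts in the scoop's pan
- pellet2: brown ore pellet, stubby rounded cylinder 21 across, 21 tall, 22 g; origin at its centre; starts in the scoop's pan
- pellet3: brown ore pellet, ball 22 across, 22 g; origin at its centre; starts in the scoop's pan
- pellet4: brown ore pellet, ball 22 across, 22 g; origin at its centre; starts in the scoop's pan
- pellet5: brown ore pellet, stubby rounded cylinder 21 across, 21 tall, 22 g; origin at its centre; starts in the scoop's pan
- amber_bottle: Bystander, leave alone: amber glass bottle, 64 across, 130 tall; origin at its underside middle
- beaker: Bystander, leave alone: open glass beaker, 72 across, 90 tall; origin at its underside middle
- white_jar: Bystander, leave alone: white jar with blue cap, 60 across, 75 tall; origin at its underside middle
- brush: Bystander, leave alone: brush lying flat, 170 long; origin at its underside
- timer: Bystander, leave alone: grey timer box, 70 x 90 x 50; origin at its underside middle
- dish: Bystander, leave alone: white ceramic dish, 100 across, 22 tall; origin at its underside middle
Mind the look-alikes: they are no part of the job. Leave any brown or orange look-alike of the scoop alone.

How it is judged:
By the outcome, as a careful person would: the job done as asked, in the order asked, and still so for the second after the job is handed in, with the robot touching nothing.
It also fails if it takes over 67 s, if anything falls off the work surface, if the arm or the gripper's body presses on something with over 40 N, if the wrist force passes 120 N, or if a joint passes its speed limit or range.

## Working session

There is one attempt and no reset: what is moved stays moved. The work goes in short steps, each a Python script; the robot and the scene stay as the last script left them, time stands still between calls to the robot, and variables do not carry over. Pictures are saved under pics/ and viewed, at most 10 in all, crops included, and the job is handed in when it is done.

```bash
ls; mkdir -p pics; cat > h.py <<'E'
import numpy as np, cv2
from scipy.spatial.transform import Rotation as R
from cell import robot, grip, kin, viewer
def snap(cam,name=None):
    ci=viewer.camera_info(cam); im=viewer.read_camera(cam)
    if name: cv2.imwrite(f'pics/{name}.png',im[:,:,::-1])
    return im,ci
def w(ci,at): return np.array(ci['R']).T@(np.array(at)-np.array(ci['t']))
def px(ci,X):
    c=np.array(ci['R'])@np.array(X)+np.array(ci['t']); s=c[:2]/c[2]; s=s*(1+ci['k1']*(s@s))
    K=np.array(ci['camera_matrix']); return K[:2,:2]@s+K[:2,2]
def find(n,cam,ci):
    return [(round(d['confidence'],2),w(ci,d['at']).round(0).tolist(),px(ci,w(ci,d['at'])).round().tolist()) for d in viewer.pinpoint(n,cam)]
E
python3 - <<'E'
from h import *
ims=[]
for c in('scene','top'):
    im,ci=snap(c,c+'0'); 
    for n in ['scoop','scoop_handle','scoop_bar','scoop_spout','stand','hook','jar','jar_mouth','funnel','funnel_rim']+(['pellet0','amber_bottle','beaker','white_jar','brush','timer','dish'] if c=='top' else []):
        print(c,n,find(n,c,ci))
    print({k:np.round(v,2).tolist() for k,v in ci.items()})
o=robot.observe(); print(o)
E
```

```text
pics
scene scoop [(0.92, [787.0, 265.0, -2.0], [401.0, 217.0]), (0.86, [302.0, 345.0, 2.0], [285.0, 136.0]), (0.59, [338.0, 131.0, 4.0], [259.0, 181.0]), (0.58, [558.0, 225.0, 58.0], [333.0, 182.0])]
scene scoop_handle [(0.79, [306.0, 348.0, 124.0], [287.0, 111.0]), (0.76, [784.0, 268.0, 126.0], [409.0, 192.0]), (0.7, [557.0, 227.0, 183.0], [337.0, 155.0]), (0.55, [335.0, 131.0, 120.0], [257.0, 158.0])]
scene scoop_bar [(0.88, [559.0, 224.0, 208.0], [338.0, 150.0]), (0.88, [304.0, 348.0, 149.0], [287.0, 105.0]), (0.76, [783.0, 266.0, 152.0], [410.0, 186.0]), (0.7, [339.0, 134.0, 146.0], [258.0, 152.0])]
scene scoop_spout [(0.98, [868.0, 313.0, 30.0], [433.0, 212.0]), (0.81, [276.0, 201.0, 39.0], [255.0, 153.0]), (0.71, [297.0, 444.0, 30.0], [299.0, 113.0]), (0.55, [567.0, 131.0, 86.0], [321.0, 198.0]), (0.17, [255.0, -354.0, -2.0], [141.0, 281.0])]
scene stand [(0.62, [621.0, 236.0, 1.0], [350.0, 199.0]), (0.53, [558.0, 223.0, 57.0], [333.0, 182.0])]
scene hook [(0.86, [562.0, 230.0, 202.0], [340.0, 151.0]), (0.58, [467.0, -415.0, 4.0], [184.0, 336.0])]
scene jar [(0.9, [547.0, -182.
[... 2688 characters left out ...]
1418, -0.01162551,  1.60272419,  0.00601201,
        1.07139694, -0.05630295]), 'joint_velocities': array([ 1.11152326e-04, -4.85671538e-04, -6.65275273e-04,  3.99250662e-04,
        7.84392878e-04, -1.94403505e-05,  6.56850250e-04]), 'joint_torque': array([ 9.29790372e-05, -5.20407307e+01, -1.25778044e-02, -2.44050944e+01,
       -5.66733268e-02,  1.14478610e-02,  4.79383368e-05]), 'tcp_pos': array([ 283.16567566, -585.07043745,  176.57313304]), 'tcp_rot': array([ 3.06213652e+00,  7.02072010e-01, -6.16896353e-05]), 'contact_force': array([0.09548124, 0.46557366, 0.80313369]), 'wrist_torque': array([-0.01872836, -0.00757824, -0.01086148]), 'grip_force': 0.0, 'grip_width': 1.0045124735076953}
```

```bash
python3 - <<'E'
import cv2,numpy as np
a=cv2.imread('pics/scene0.png');b=cv2.imread('pics/top0.png')
cv2.imwrite('pics/v1.png',cv2.resize(a[60:340,100:500],None,fx=2,fy=2,interpolation=cv2.INTER_CUBIC))
c=cv2.resize(b[170:240,150:250],None,fx=5,fy=5,interpolation=cv2.INTER_CUBIC); d=cv2.resize(a[130:220,300:380],None,fx=5,fy=5,interpolation=cv2.INTER_CUBIC)[:350]
d=cv2.resize(a[135:215,300:370],None,fx=4.375,fy=4.375,interpolation=cv2.INTER_CUBIC)
cv2.imwrite('pics/v2.png',np.hstack([c,d[:350,:300]]))
E
```

```text
(no output)
```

View pics/v1.png

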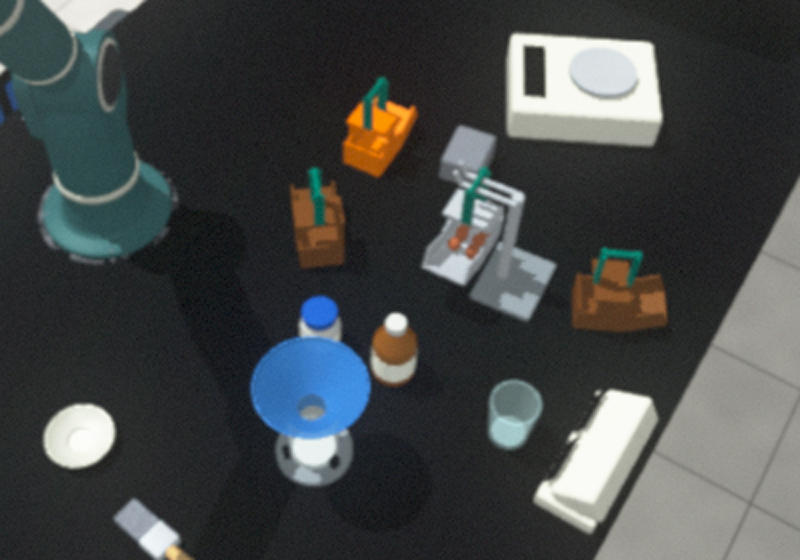

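View pics/v2.png

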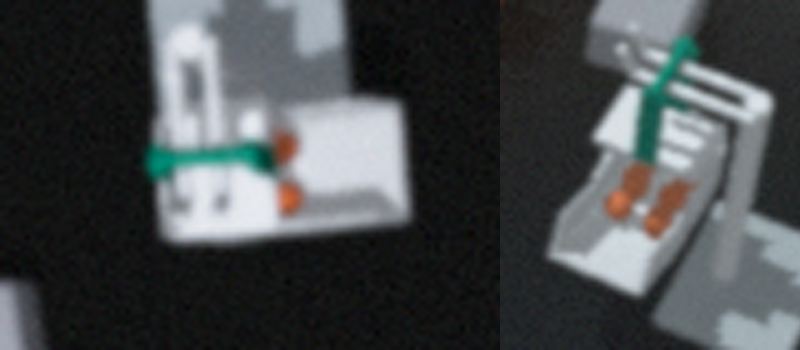

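The steel scoop hanging on the hook is at scene pixel (337,155). The look-alikes are brown at (259,181), brown at (401,217) and orange at (285,136). The crop confirms a steel pan, a green loop on the prongs and brown pellets inside, so I choose that one. Next I check reachability for the pour.

```bash
cat >> h.py <<'E'
FL={0:R.from_rotvec([0,np.pi,0]),1:R.from_rotvec([np.pi,0,0])}
def tool(yaw,tilt,fl): # tilt>0: spout (-y) down
    return R.from_euler('z',yaw)*R.from_euler('x',tilt)*FL[fl]
SP=np.array([0,-94,28.]); TC=np.array([0,0,103.])
def tcp_for(pt,local,yaw,tilt):  # TCP when scoop-local point sits at world pt
    return np.array(pt)+(R.from_euler('z',yaw)*R.from_euler('x',tilt)).apply(TC-np.array(local))
E
python3 - <<'E'
from h import *
F=np.array([546,-180,205.])
for fl in(0,1):
    print(fl,'hook',kin.ik(np.array([561,226,280]),tool(0.13,0,fl).as_rotvec()),)
    for yd in range(-180,180,15):
        y=np.radians(yd); res=[]
        for t in(0,20,40,60,75,90):
            q=kin.ik(tcp_for(F,SP,y,np.radians(t)),tool(y,np.radians(t),fl).as_rotvec())
            res.append(None if q is None else np.round(q,1).tolist())
        if all(r is not None for r in res[:5]): print(fl,yd,res[0],res[3],res[4],res[5])
        else: print(fl,yd,[r is not None for r in res])
E
```

```text
0 hook [ 0.26633692  0.49841648 -0.99828369  1.55000306  0.42681693  1.32775536
  0.92037392]
0 -180 [0.5, 0.3, -0.1, 1.6, 0.0, 1.2, -1.2] [-0.9, 0.4, 0.7, 1.9, 0.8, 1.3, -2.1] [-1.1, 0.7, 0.9, 1.9, 0.8, 1.3, -2.2] [-0.5, 0.7, 0.0, 1.8, 1.1, 1.8, -2.6]
0 -165 [0.5, 0.4, -0.1, 1.5, 0.0, 1.3, -1.0] [0.4, 0.4, -1.0, 2.0, 1.3, 1.6, -2.3] [-1.2, 0.5, 0.9, 2.1, 1.0, 1.1, -2.4] [-1.3, 0.8, 0.9, 2.1, 1.0, 1.2, -2.5]
0 -150 [0.5, 0.4, -0.1, 1.5, 0.1, 1.3, -0.7] [-1.0, 0.1, 0.7, 2.3, 1.2, 1.1, -2.2] [-1.3, 0.3, 0.9, 2.4, 1.3, 1.1, -2.5] [-1.5, 0.9, 1.1, 2.4, 1.2, 0.8, -2.7]
0 -135 [True, True, True, True, False, False]
0 -120 [True, True, True, False, False, False]
0 -105 [True, True, True, False, False, False]
0 -90 [True, True, True, False, False, False]
0 -75 [True, True, True, False, False, False]
0 -60 [0.6, 0.4, -0.6, 1.5, 0.2, 1.3, 0.5] [1.1, 0.2, -0.3, 2.1, -1.2, 1.1, 2.2] [1.8, 0.5, -0.9, 2.2, -1.2, 1.0, 2.4] [2.1, 1.2, -1.3, 2.2, -0.8, 0.6, 2.3]
0 -45 [0.6, 0.4, -0.6, 1.5, 0.2, 1.3, 0.7] [1.4, 0.4, -0.6, 1.9, -1.0, 1.2, 2.1] [1.5, 0.6, -0.6, 2.0, -1.1, 1.3, 2.3] [1.6, 0.8, -0.6, 2.0,
[... 2834 characters left out ...]
ue, False, False, False]
1 30 [True, True, True, False, False, False]
1 45 [True, True, False, False, False, False]
1 60 [True, True, False, False, False, False]
1 75 [True, True, False, False, False, False]
1 90 [True, True, False, False, False, False]
1 105 [True, True, False, False, False, False]
1 120 [True, True, True, False, False, False]
1 135 [True, True, True, True, False, False]
1 150 [0.9, 0.3, -0.6, 1.7, 0.2, 1.2, 1.3] [-0.3, 0.6, 0.2, 1.4, 0.7, 1.8, 0.8] [-0.6, 0.9, 0.7, 1.4, 0.6, 1.8, 1.0] [-0.8, 1.2, 0.9, 1.3, 0.5, 1.8, 1.1]
1 165 [0.9, 0.3, -0.6, 1.6, 0.2, 1.3, 1.6] [0.0, 0.5, -0.4, 1.6, 1.0, 1.8, 0.7] [-0.4, 0.7, -0.0, 1.6, 1.0, 1.8, 0.7] [-0.7, 0.9, 0.4, 1.6, 0.9, 1.8, 0.7]
```

```bash
python3 - <<'E'
from h import *
t0=robot.observe()['t']
robot.servo_line([283,-585,340],feed=300)
y=0.13
robot.movep([561,226,310],tool(y,0,0).as_rotvec())
for k,(p) in enumerate([[561,226,310],[540,190,330]]):
    if k: robot.servo_line(p,feed=200)
    robot.hold(0.2)
    im,ci=snap('wrist',f'w{k}')
    for n in ['scoop_handle','scoop_bar','scoop','scoop_spout','hook','stand']: print(n,find(n,'wrist',ci)[:2])
o=robot.observe(); print(o['t'],o['tcp_pos'],o['joints'].round(2))
a=cv2.imread('pics/w0.png');b=cv2.imread('pics/w1.png')
cv2.imwrite('pics/v3.png',cv2.resize(np.hstack([a,b]),(800,300),interpolation=cv2.INTER_AREA))
E
```

```text
scoop_handle [(0.63, [552.0, 226.0, 180.0], [277.0, 182.0])]
scoop_bar [(0.73, [784.0, 268.0, 152.0], [286.0, 360.0]), (0.62, [561.0, 225.0, 204.0], [274.0, 195.0])]
scoop [(0.87, [784.0, 268.0, -3.0], [283.0, 297.0]), (0.71, [559.0, 228.0, 56.0], [277.0, 170.0])]
scoop_spout [(0.84, [565.0, 133.0, 82.0], [204.0, 168.0])]
hook [(0.89, [559.0, 229.0, 203.0], [279.0, 193.0]), (0.23, [545.0, 260.0, 69.0], [303.0, 164.0])]
stand [(0.58, [624.0, 239.0, -2.0], [279.0, 205.0]), (0.17, [560.0, 229.0, 200.0], [279.0, 194.0])]
scoop_handle [(0.97, [555.0, 225.0, 177.0], [305.0, 203.0]), (0.8, [788.0, 267.0, 115.0], [305.0, 350.0])]
scoop_bar [(0.66, [787.0, 269.0, 150.0], [309.0, 367.0]), (0.58, [561.0, 224.0, 203.0], [305.0, 215.0])]
scoop [(0.86, [339.0, 129.0, 3.0], [251.0, 18.0]), (0.82, [306.0, 351.0, 2.0], [408.0, 16.0])]
scoop_spout [(0.75, [566.0, 130.0, 84.0], [228.0, 185.0]), (0.58, [299.0, 443.0, 28.0], [482.0, 16.0])]
hook [(0.59, [562.0, 228.0, 200.0], [308.0, 216.0])]
stand [(0.88, [621.0, 237.0, -1.0], [297.0, 216.0])]
6.6333 [539.97110916 190.20711164 329.85456092] [ 0.4   0.42 -1.09  1.55  0.38  1.4   0.99]
```

View pics/v3.png

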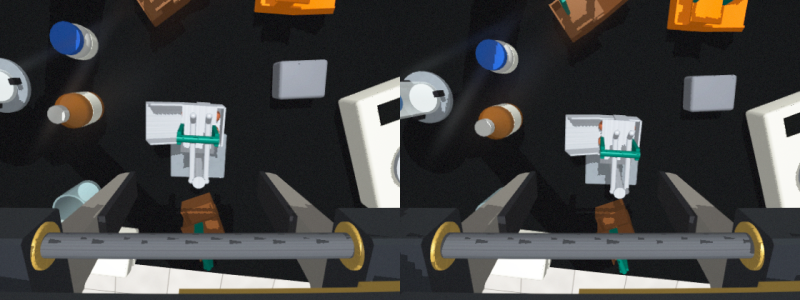

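```bash
cat >> h.py <<'E'
def ray(ci,p,z):
    K=np.array(ci['camera_matrix']); d=(np.array(p)-K[:2,2])/[K[0,0],K[1,1]]; s=d.copy()
    for _ in range(10): s=d/(1+ci['k1']*(s@s))
    Rm=np.array(ci['R']); c=-Rm.T@np.array(ci['t']); v=Rm.T@np.r_[s,1]; return c+v*(z-c[2])/v[2]
E
python3 - <<'E'
from h import *
im,ci=snap('wrist','w2'); print(-np.array(ci['R']).T@np.array(ci['t']))
h=cv2.cvtColor(im,cv2.COLOR_RGB2HSV); m=((h[...,0]>70)&(h[...,0]<95)&(h[...,1]>130)&(h[...,2]>50)); 
c=px(ci,[561,225,205]); 
ys,xs=np.nonzero(m); k=np.hypot(xs-c[0],ys-c[1])<50; P=np.c_[xs[k],ys[k]]
W=np.array([ray(ci,p,205)[:2] for p in P])
u=np.array([-np.sin(.1),np.cos(.1)]); s=(W-[561,225])@u; 
q=[W[(s>a)&(s<a+6)].mean(0) for a in range(-16,16,6)]; q=np.array(q)
d=q[-1]-q[0]; print(c,len(P),s.min(),s.max(),q.round(1).tolist(),'psi',np.arctan2(-d[0],d[1]))
cv2.imwrite('pics/v4.png',cv2.resize(im[int(c[1])-70:int(c[1])+70,int(c[0])-90:int(c[0])+90,::-1],None,fx=4,fy=4,interpolation=cv2.INTER_CUBIC))
E
```

```text
[466.32992448 181.01549311 537.57637094]
[306.46152873 215.86097486] 764 -26.7344358407992 31.168544705476428 [[560.8, 211.7], [560.4, 217.7], [560.2, 223.9], [559.4, 230.0], [558.8, 236.0], [553.4, 242.2]] psi 0.23882406579893897
```

View pics/v4.png

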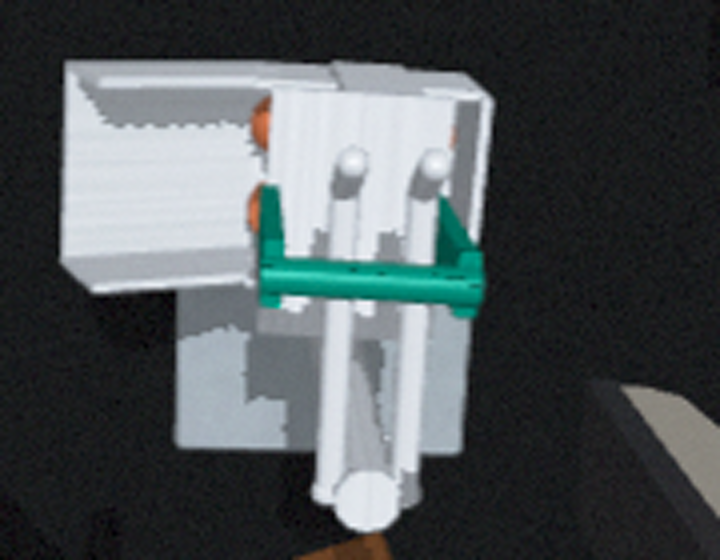

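The crop shows the bar lying square across both prongs at about px (306,216). Its yaw is about 0.08 and its centre is near (560,226,204). Now I grasp and unhook.

```bash
python3 - <<'E'
from h import *
y=0.09; r=tool(y,0,0).as_rotvec()
robot.servo_line([560,226,300],feed=200,rotation=r)
robot.servo_line([560,226,159],feed=150)
o=robot.observe(); print(o['contact_force'].round(1),o['tcp_pos'].round(1))
print(grip(0.0,45)); robot.hold(0.2)
o=robot.observe(); print(o['contact_force'].round(1),o['grip_width'],o['grip_force'],o['tcp_pos'].round(1))
robot.servo_line([560,226,165],feed=30); 
o=robot.observe(); print(o['contact_force'].round(1),o['grip_width'])
robot.servo_line([560,226,196],feed=80)
o=robot.observe(); print(o['contact_force'].round(1),o['wrist_torque'].round(2),o['grip_width'],o['grip_force'],o['t'])
im,ci=snap('wrist','w3'); 
for n in ['scoop_bar','scoop_spout']: print(n,find(n,'wrist',ci)[:2])
cv2.imwrite('pics/v5.png',im[:,:,::-1])
E
```

```text
[-0.   1.6  0.1] [560.6 226.4 160.1]
False
[ 0.  -1.4  1.5] 0.6035503138471912 44.96480941772461 [560.  225.8 159. ]
[ 0.3  0.8 -4.8] 0.6005860561474482
[ 0.9  0.1 -5.1] [ 0.06 -0.11  0.01] 0.603356253602806 44.966779947280884 9.9167
scoop_bar [(0.56, [560.0, 224.0, 241.0], [271.0, 262.0])]
scoop_spout [(0.98, [868.0, 310.0, 29.0], [316.0, 408.0]), (0.87, [568.0, 134.0, 120.0], [168.0, 203.0])]
```

View pics/v5.png

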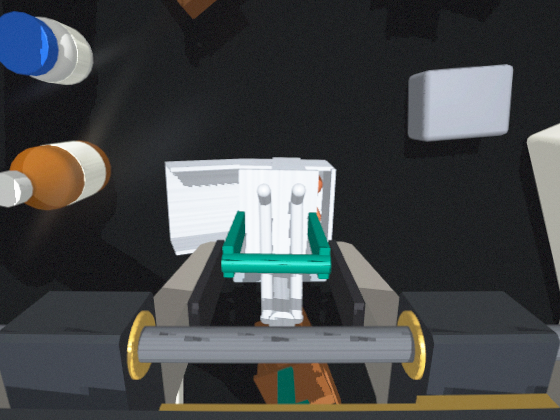

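```bash
cat >> h.py <<'E'
F=np.array([546,-180,190.]); YP=np.radians(-25); D=np.array([np.sin(YP),-np.cos(YP),0])
def pour(tilt,back=25,h=15,side=0,feed=60):
    t=np.radians(tilt); S=F-back*D+np.array([0,0,h])+side*np.array([np.cos(YP),np.sin(YP),0])
    robot.servo_line(tcp_for(S,SP,YP,t),feed=feed,rotation=tool(YP,t,0).as_rotvec())
def pel(cam):
    im,ci=snap(cam); L=viewer.pinpoint('pellet0',cam)+viewer.pinpoint('pellet1',cam)
    return [(round(d['confidence'],2),w(ci,d['at']).round().astype(int).tolist()) for d in L]
E
python3 - <<'E'
from h import *
r=tool(.09,0,0).as_rotvec()
v=np.array([np.cos(.09),np.sin(.09),0])
p=np.array([560,226,196.])
robot.servo_line(p-130*v,feed=130)
robot.servo_line(p-130*v+[0,0,190],feed=200)
pour(0,h=120,feed=220)
o=robot.observe(); print(o['t'],o['joints'].round(2))
pour(28,h=50,feed=60); 
o=robot.observe(); print(o['t'],o['joints'].round(2),o['grip_width'])
for c in('scene','top'):
    im,ci=snap(c,c+'1')
    for n in('scoop_spout','funnel_rim','scoop_bar'): print(c,n,find(n,c,ci))
    print(pel(c))
a=cv2.imread('pics/scene1.png');b=cv2.imread('pics/top1.png')
f=lambda i,c:cv2.resize(i[int(c[1])-65:int(c[1])+65,int(c[0])-50:int(c[0])+50],(400,520),interpolation=cv2.INTER_CUBIC)
cv2.imwrite('pics/v6.png',np.hstack([f(a,(260,235)),f(b,(330,205))]))
E
```

```text
13.975 [ 0.74  0.41 -0.95  1.39  0.33  1.51  0.94]
15.0917 [ 1.25  0.45 -1.11  1.59 -0.08  1.23  1.36] 0.602822672254393
scene scoop_spout [(0.92, [555.0, -156.0, 244.0], [263.0, 236.0]), (0.91, [296.0, 445.0, 31.0], [299.0, 113.0]), (0.85, [866.0, 314.0, 32.0], [433.0, 211.0]), (0.61, [278.0, 203.0, 33.0], [256.0, 154.0])]
scene funnel_rim [(0.97, [547.0, -180.0, 193.0], [256.0, 252.0])]
scene scoop_bar [(0.85, [567.0, -129.0, 395.0], [273.0, 196.0]), (0.81, [307.0, 349.0, 152.0], [288.0, 105.0]), (0.67, [783.0, 266.0, 152.0], [410.0, 187.0]), (0.61, [340.0, 132.0, 147.0], [258.0, 153.0])]
[(0.57, [604, -116, 261]), (0.55, [549, -184, 188]), (0.53, [559, -147, 256]), (0.45, [593, -127, 259]), (0.31, [546, -182, 0]), (0.26, [621, 234, 2]), (0.57, [604, -116, 261]), (0.55, [549, -184, 188]), (0.53, [559, -147, 256]), (0.45, [593, -127, 259]), (0.31, [546, -182, 0]), (0.26, [621, 234, 2])]
top scoop_spout [(0.64, [556.0, -148.0, 235.0], [332.0, 200.0]), (0.6, [873.0, 310.0, 31.0], [175.0, 106.0]), (0.56, [297.0, 447.0, 27.0], [129.0, 292.0]), (0.55, [277.0, 204.0, 27.0], [209.0, 298.0])]
top funnel_rim [(0.82, [547.0, -178.0, 191.0], [341.0, 205.0]), (0.38, [459.0, -413.0, -2.0], [406.0, 237.0])]
top scoop_bar [(0.88, [568.0, -131.0, 385.0], [335.0, 189.0]), (0.73, [342.0, 130.0, 150.0], [229.0, 281.0]), (0.72, [787.0, 270.0, 149.0], [179.0, 123.0]), (0.67, [301.0, 354.0, 146.0], [148.0, 297.0])]
[(0.53, [547, -183, 58]), (0.4, [596, -93, 264]), (0.53, [547, -183, 58]), (0.4, [596, -93, 264])]
```

View pics/v6.png

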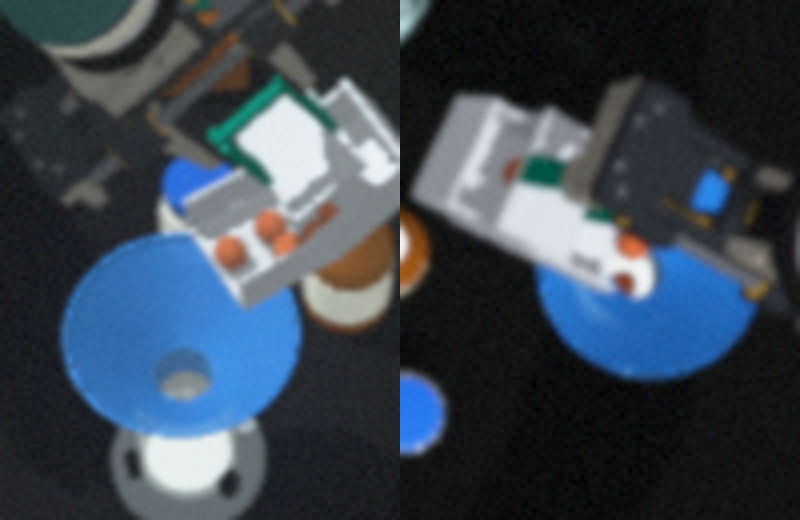

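```bash
cat >> h.py <<'E'
def blobs(cam='scene',name=None):
    im,ci=snap(cam,name); h=cv2.cvtColor(im,cv2.COLOR_RGB2HSV)
    m=((h[...,0]<14)&(h[...,1]>110)&(h[...,2]>70)).astype(np.uint8)
    c=px(ci,[546,-180,190]); M=np.zeros_like(m); M[int(c[1])-50:int(c[1])+60,int(c[0])-40:int(c[0])+45]=1
    b=px(ci,[566,1,60]); M[int(b[1])-22:int(b[1])+30,int(b[0])-14:int(b[0])+16]=0 
    n,_,st,ce=cv2.connectedComponentsWithStats(m*M); 
    return [(int(s[4]),ce[i].round().astype(int).tolist()) for i,s in enumerate(st) if i and s[4]>3]
E
python3 - <<'E'
from h import *
pour(25,h=45,feed=40); print(blobs())
pour(26,h=14,feed=60); robot.hold(.3); print(blobs('scene','s2'))
for t in(29,32,35):
    pour(t,h=12,feed=40); robot.hold(.3); print(t,round(robot.observe()['t'],1),blobs('scene',f's{t}'))
ci=viewer.camera_info('scene'); print([px(ci,p).round() for p in([546,-180,190],[546,-180,115],[546,-180,40])])
E
```

```text
[(10, [281, 232])]
[(13, [281, 239])]
29 17.8 [(15, [280, 239])]
32 18.5 [(15, [279, 239])]
35 19.1 [(4, [282, 237]), (15, [276, 241])]
[array([256., 253.]), array([256., 266.]), array([257., 279.])]
```

```bash
python3 - <<'E'
import cv2,numpy as np
f=lambda n:cv2.resize(cv2.imread(f'pics/{n}.png')[185:315,210:310],(400,520),interpolation=cv2.INTER_CUBIC)
cv2.imwrite('pics/v7.png',np.hstack([f('s2'),f('s35')]))
a=cv2.cvtColor(cv2.imread('pics/s35.png'),cv2.COLOR_BGR2HSV)
E
```

```text
(no output)
```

View pics/v7.png

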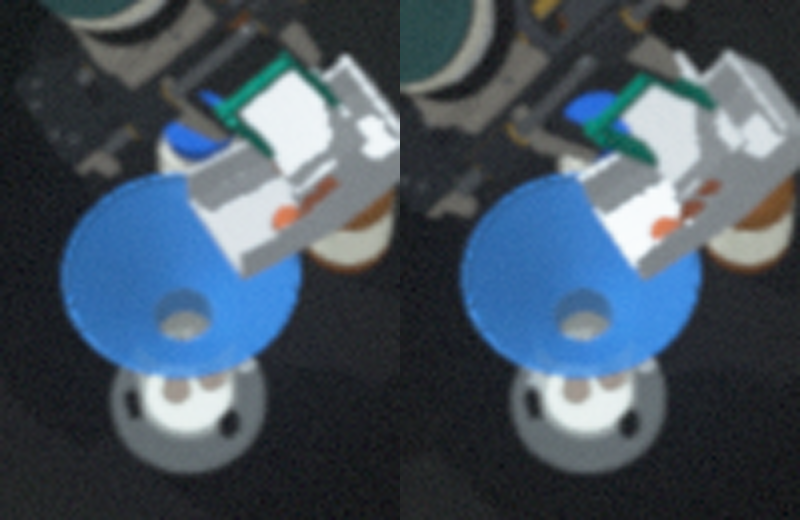

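```bash
python3 - <<'E'
from h import *
L=[]
for t in(37,39,41,43,45,47,49,51):
    pour(t,h=12,feed=25); robot.hold(.35)
    im,ci=snap('scene',f'p{t}'); L.append(cv2.resize(im[200:300,215:300,::-1],(200,235),interpolation=cv2.INTER_CUBIC))
print(robot.observe()['t'],robot.observe()['joints'].round(2),robot.observe()['grip_width'])
cv2.imwrite('pics/v8.png',np.vstack([np.hstack(L[:4]),np.hstack(L[4:])]))
E
```

```text
24.925 [ 1.5   0.71 -1.2   1.66 -0.26  1.17  1.65] 0.6037565522326115
```

View pics/v8.png

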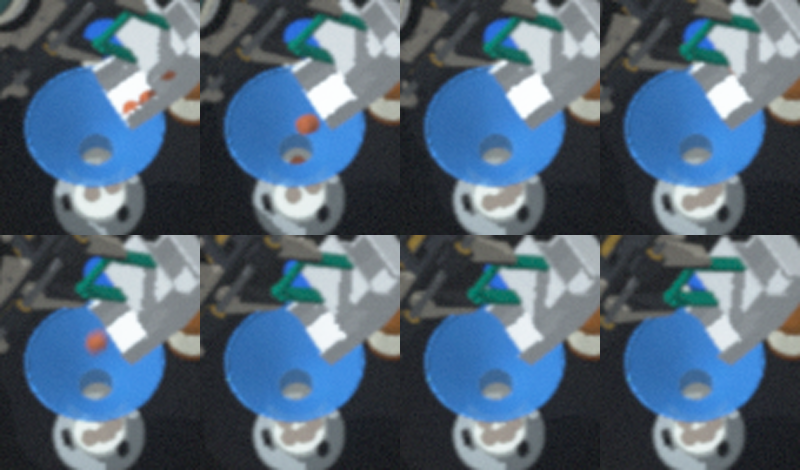

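```bash
python3 - <<'E'
from h import *
def og(im):
    h=cv2.cvtColor(im,cv2.COLOR_RGB2HSV); m=(h[...,0]<14)&(h[...,1]>90)&(h[...,2]>60)
    yy,xx=np.mgrid[:420,:560]; return int((m&(((xx-255)/29)**2+((yy-253)/25)**2<1)).sum())
for t in(55,59,63,67,71,75):
    pour(t,h=14,feed=30); r=[og(snap('scene')[0])]
    for _ in range(4): robot.hold(.03); r.append(og(snap('scene')[0]))
    print(t,r)
for k in range(2):
    pour(68,h=14,feed=120); pour(75,h=14,feed=120)
robot.hold(.3)
im,ci=snap('scene','q75'); print(og(im),[(round(d['confidence'],2),w(ci,d['at']).round().astype(int).tolist()) for n in('pellet0','pellet1') for d in viewer.pinpoint(n,'scene')])
o=robot.observe();print(o['t'],o['joints'].round(2),o['grip_width'],o['contact_force'].round(2))
E
```

```text
55 [0, 0, 0, 0, 0]
59 [0, 0, 0, 0, 0]
63 [0, 0, 0, 0, 0]
67 [0, 0, 0, 0, 0]
71 [0, 0, 0, 0, 0]
75 [0, 0, 0, 0, 0]
0 []
31.375 [ 1.62  1.04 -1.22  1.64 -0.37  1.24  1.85] 0.6023479586992069 [ 0.1   0.6  -4.02]
```

```bash
python3 - <<'E'
from h import *
pour(70,h=90,feed=120); pour(0,h=130,back=60,feed=120); robot.hold(.4)
o=robot.observe();print(o['t'],o['joints'].round(2),o['contact_force'].round(2),o['wrist_torque'].round(2))
a,ci=snap('scene','r1'); c=px(ci,[546,-180,80])
for n in('funnel','funnel_rim'): print(find(n,'scene',ci))
b,ct=snap('top','r2'); 
d=px(ct,tcp_for([0,0,0],[0,0,0],YP,0)*0+o['tcp_pos'])
wv,cw=snap('wrist','r3')
f=lambda i,c,r:cv2.resize(i[max(0,int(c[1])-r):int(c[1])+r,int(c[0])-r:int(c[0])+r,::-1],(300,300),interpolation=cv2.INTER_CUBIC)
A=np.hstack([f(a,c,30),f(b,d,45)]); 
cv2.imwrite('pics/v9.png',np.hstack([A[:,:520],cv2.resize(wv[140:420,100:360,::-1],(279,300))]))
E
```

```text
34.2333 [ 0.67  0.43 -0.96  1.34  0.35  1.54  0.87] [-0.6   0.05 -3.57] [-0.01 -0.09 -0.04]
[(0.77, [544.0, -181.0, 105.0], [256.0, 268.0])]
[(0.78, [546.0, -180.0, 193.0], [256.0, 252.0]), (0.73, [467.0, -412.0, 5.0], [185.0, 335.0]), (0.56, [617.0, 235.0, 2.0], [349.0, 198.0])]
```

View pics/v9.png

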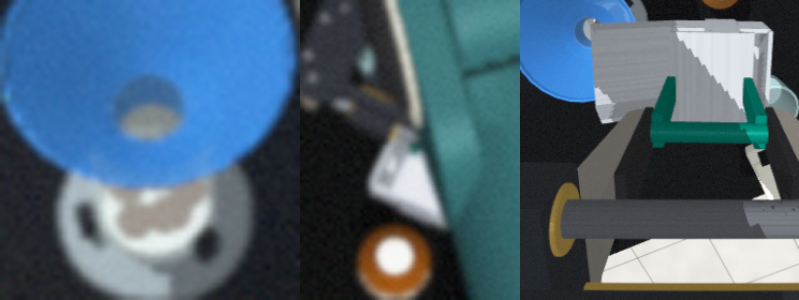

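```bash
python3 - <<'E'
from h import *
robot.servo_line([625,-180,370],feed=200,rotation=tool(0,0,0).as_rotvec()); robot.hold(.3)
f=np.mean([robot.observe()['contact_force'][2] for _ in range(5)]); print(robot.observe()['t'],f)
im,ci=snap('wrist','d1'); c=px(ci,[546,-180,140]); print(c)
for n in('funnel_rim','funnel'): print(find(n,'wrist',ci)[:1])
print([(round(d['confidence'],2),w(ci,d['at']).round().astype(int).tolist()) for n in('pellet0','pellet1') for d in viewer.pinpoint(n,'wrist')])
x0=int(np.clip(c[0]-100,0,360)); y0=int(np.clip(c[1]-100,0,220))
A=cv2.resize(im[y0:y0+200,x0:x0+200,::-1],(400,400),interpolation=cv2.INTER_CUBIC)
x1,y1=int(c[0]),int(c[1]); B=cv2.resize(im[max(0,y1-35):y1+35,max(0,x1-35):x1+35,::-1],(400,400),interpolation=cv2.INTER_CUBIC)
cv2.imwrite('pics/v10.png',np.hstack([A,B]))
E
```

```text
35.6417 -2.6265672901438366
[274.80902106 110.56751075]
[(0.66, [546.0, -183.0, 187.0], [272.0, 110.0])]
[(0.71, [542.0, -179.0, 102.0], [276.0, 108.0])]
[(0.63, [526, -190, 38]), (0.61, [535, -168, 29]), (0.49, [548, -164, 46]), (0.43, [543, -204, 29]), (0.4, [560, -166, 30]), (0.63, [526, -190, 38]), (0.61, [535, -168, 29]), (0.49, [548, -164, 46]), (0.43, [543, -204, 29]), (0.4, [560, -166, 30])]
```

View pics/v10.png

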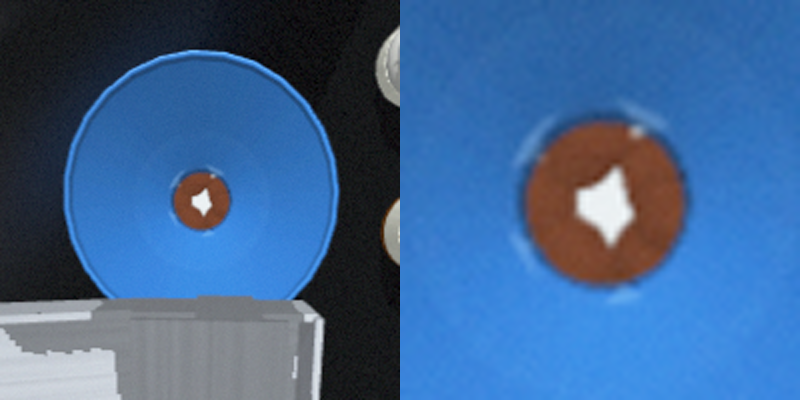

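Looking straight down, the stem is clear: the jar floor shows with pellets at heights of about 29–46 mm, so they're all below the stem. The measured load is now about 2.6 N, which matches an empty scoop. Now I hang it back.

```bash
python3 - <<'E'
from h import *
v=np.array([np.cos(.09),np.sin(.09),0]); p=np.array([560,226,196.]); r=tool(.09,0,0).as_rotvec()
robot.servo_line(p-130*v+[0,0,190],feed=200,rotation=r)
robot.servo_line(p-130*v,feed=180); robot.hold(.3)
im,ci=snap('wrist')
print([find(n,'wrist',ci)[:2] for n in('scoop_bar','scoop_spout','hook')])
robot.servo_line(p,feed=90); robot.hold(.2)
o=robot.observe(); print(o['t'],o['contact_force'].round(1),o['tcp_pos'].round(1))
robot.servo_line([560,226,163],feed=50); print(robot.observe()['contact_force'].round(1))
robot.servo_line([560,226,159],feed=20); robot.hold(.2)
o=robot.observe(); print(o['t'],o['contact_force'].round(1),o['grip_width'])
im,ci=snap('wrist')
print([find(n,'wrist',ci)[:2] for n in('scoop_bar','scoop_spout','hook')])
E
```

```text
[[(0.87, [432.0, 212.0, 243.0], [271.0, 266.0]), (0.72, [309.0, 349.0, 146.0], [478.0, 64.0])], [(0.91, [437.0, 121.0, 121.0], [167.0, 201.0]), (0.78, [277.0, 204.0, 31.0], [278.0, 32.0])], [(0.73, [562.0, 228.0, 203.0], [277.0, 406.0])]]
41.7417 [ 0.5  0.1 -2.9] [559.9 225.9 196.1]
[ 0.4  1.1 -3.7]
43.1 [ 0.4  1.1 -2.6] 0.6005386975564924
[[(0.85, [561.0, 225.0, 203.0], [272.0, 264.0])], [(0.79, [566.0, 135.0, 82.0], [169.0, 200.0])], [(0.76, [560.0, 226.0, 202.0], [276.0, 260.0])]]
```

```bash
python3 - <<'E'
from h import *
z=159
while z>155:
    z-=.5; robot.servo_line([560,226,z],feed=10); f=np.mean([(robot.hold(.02),robot.observe()['contact_force'][2])[1] for _ in range(4)]); print(z,round(f,2))
    if f>-.8: break
grip(0.72); robot.hold(.2); grip(1.0); robot.hold(.4)
o=robot.observe(); print(o['t'],o['grip_width'],o['contact_force'].round(1))
robot.servo_line([560,226,330],feed=130); robot.hold(.5)
for c in('wrist','scene','top'):
    im,ci=snap(c,'f_'+c)
    print(c,[find(n,c,ci)[:4] for n in('scoop_bar','scoop_spout','hook','funnel_rim')])
print(robot.observe()['t'])
E
```

```text
158.5 3.13
45.1333 1.0011903114213598 [ 0.2 -0.2  0.6]
wrist [[(0.95, [560.0, 226.0, 205.0], [275.0, 192.0])], [(0.65, [568.0, 132.0, 84.0], [205.0, 172.0]), (0.35, [443.0, -19.0, 0.0], [118.0, 70.0])], [(0.72, [556.0, 230.0, 200.0], [280.0, 187.0])], []]
scene [[(0.88, [337.0, 132.0, 148.0], [258.0, 152.0]), (0.8, [562.0, 226.0, 205.0], [339.0, 151.0]), (0.71, [782.0, 267.0, 154.0], [410.0, 186.0]), (0.62, [305.0, 350.0, 149.0], [287.0, 105.0])], [(0.92, [299.0, 445.0, 34.0], [300.0, 112.0]), (0.87, [870.0, 311.0, 29.0], [433.0, 213.0]), (0.84, [570.0, 134.0, 86.0], [322.0, 198.0]), (0.58, [273.0, 204.0, 36.0], [255.0, 152.0])], [(0.7, [560.0, 230.0, 202.0], [339.0, 151.0])], [(0.8, [547.0, -182.0, 190.0], [256.0, 253.0])]]
top [[(0.9, [784.0, 269.0, 149.0], [180.0, 124.0]), (0.66, [564.0, 229.0, 202.0], [190.0, 200.0]), (0.59, [306.0, 355.0, 146.0], [147.0, 295.0]), (0.32, [546.0, -180.0, 189.0], [342.0, 205.0])], [(0.85, [299.0, 444.0, 29.0], [130.0, 292.0]), (0.66, [559.0, -188.0, 38.0], [336.0, 205.0]), (0.62, [873.0, 310.0, 28.0], [175.0, 106.0]), (0.56, [569.0, 139.0, 79.0], [228.0, 201.0])], [(0.81, [559.0, 227.0, 199.0], [190.0, 202.0]), (0.6, [565.0, 4.0, -3.0], [274.0, 204.0])], [(0.94, [544.0, -177.0, 193.0], [341.0, 206.0])]]
47.85
```

```bash
python3 -c "
from h import *
print(robot.job_done())"
```

```text
the job is handed in; nothing more can be done
None
```

I handed the job in at about 48 s: the scoop is back on the double hook and reads as empty, and the funnel is standing in the jar with a clear stem. I never counted all six pellets: I watched at least five go in, and the empty-scoop weight and none left showing in the pan or funnel suggest the sixth did too.

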